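# Light up a painted flower with the inspection lamp

## Robot

A 6-joint arm with a two-finger parallel gripper is mounted at the origin on the work surface. World frame = base frame: x ahead of the robot, y to its left, z up, the work surface at z = 0. Lengths are in mm, angles in rad, forces in N, time in s.
With the tool pointing down it reaches from about 350 to 925 mm from the base axis. Payload 6.4 kg.
Tool frame: the origin (TCP) lies at the very end of the fingers, on their centre line; the grasp point (between the pads) lies 19 mm behind it; z points along the fingers, y is the line along which they close (so a half turn about z gives the same grasp; the last joint's range is limited). The gripper opens to 94 mm and grips with 3 to 60 N. Pads are 16 mm wide; open, the fingers measure 119 mm over their backs; the gripper's body (75 mm by 177 mm) begins 78 mm behind the grasp point.
Start: joints at [0.94, 0.245, 1.558, -0, 1.339, -0.174], TCP at [286.7, 583.367, 205.455] pointing down, gripper open.
Joint ranges: [-3.13, 3.13], [-1.02, 2.26], [0.13, 2.54], [-0.95, 4.09], [0.21, 2.88], [-2.74, 2.74]. Speed limits (rad/s): [2.57, 2.57, 3.14, 3.14, 3.14, 3.14].

## Interface

Orientations are given as a unit quaternion [x, y, z, w].
In Python, from cell import ctrl gives the robot as it stands.
- The arm moves only by the shell command python3 -m handwheel 'ROWS' [FORCE]. ROWS is a JSON object of lists of equal length, an entry for each row: "fingers": the opening, from 0 (shut) to 1 (fully open); "xyz": the shift along the tool's x, y, z in m, a list of three; "rot": the turn, a rotation vector about the tool's x, y, z in degrees, a list of three. In form: {"fingers": [fingers, ...], "xyz": [[x, y, z], ...], "rot": [[rx, ry, rz], ...]}. A call has 1 to 20 rows; each row shifts and turns the commanded pose from where the row before left it, along the tool's axes as they then stand; what a row does not reach is not made up. A row lasts 1/12 s, in which the tool goes at most 41.7 mm and 7.16 degrees, less where a joint would pass 70% of its speed; a pose out of reach is approached as far as the arm can. A call is refused whole if a number of a shift passes 0.0417 or a number of a turn 7.16, either way. A call with a gripper value outside its range is refused whole. The fingers move at their own pace and stop on an object; FORCE is the grip in N (left out, the last holds). Time passes only in rows, so rows that do not move let the fingers close. It gives the time, the measured TCP pose, the force, the opening and the grip force at its end, in the units of the state.
- ctrl.state(): the state, without advancing time (a new reading comes with each control period).
- ctrl.camera(name): name is "scene" or "side" or "wrist"; returns a dict with "pixels" (384x512x3 uint8, red, green, blue), "range_z" (384x512 float32, mm along the optical axis (not along the pixel's ray), 0 where there is no reading), "vertical_fov" (degrees; the focal length in pixels is half the picture's height over the tangent of half this angle, whatever the lens; pixels are square), "cx", "cy" (the principal point, pixels), "world_from_camera" (4x4, takes a point from camera to world coordinates). Camera axes: x right, y up, looking along -z (the intrinsics and any distortion apply to the point x, -y, -z); pixel columns grow to the right and rows downward; lengths in mm; the calibration is good to about 2 mm. The wrist camera is an equidistant fisheye: a pixel r from the principal point sees the ray r / f radians off the axis. A picture is of the moment at which its call begins.
- ctrl.close_job(): hands the job in; it is judged then, once.
The state is a dict: "clock": time; "joints": joint angles; "qvel": joint speeds; "joint_torque": joint torques, N m; "eef_pos": TCP position; "ee_rot": TCP orientation; "force": force on the tool from outside, world axes, zero at the start; "wrist_torque": the same for the moment, N m; "opening": finger opening in mm; "gripper_force": force on a finger pad.
Only numpy, scipy, OpenCV 4.12 (cv2) and the standard library are available. Lean on these libraries where they do the work, as an engineer would, in place of code of your own. Each camera call takes 0.05 s, during which the arm holds its last target. There are 200 camera calls.

## Task

The flower on the blue-hooded figurine standing on the banding wheel has to be checked for flaws: draw the inspection lamp up out of its charging dock, tilt it so that its light falls squarely on the middle of the flower from about six centimetres away, and hold it there steadily for at least three seconds, finishing while still holding the lamp in the air. Keep the lens pointing downwards all the while, so that it dazzles nobody, do not touch that figurine (its paint is fresh), and leave the other figurine, the paint jar and the bottle standing where they are.

Things in the scene. Friction and masses are not known exactly. Their poses are not given: they have to be found in the camera images.
- lamp: inspection torch, 130 mm long, about 150 g, round: aluminium head 34 mm wide, 38 long; 12 mm taper; dark handle 25 mm wide from 50 to 115 mm behind the lens; end cap 26 mm wide with red stub. Origin: middle of the lens face; z runs from lens to end cap, light shines along -z. Starts lens down in the dock, z up, origin 15 mm above the table; lifts straight out, no latch, 2 mm slack all round
- dock: black charging dock, fixed: block 85 x 85 mm, 60 mm high, on a rubber foot 105 x 97 mm; in the middle of its top a round well 38 mm wide and 45 mm deep (floor 15 mm above the table) in which the lamp stands, 85 mm of it showing. Grey panel with green lights on its -x side. Origin: centre of the underside, z up
- wheel: banding wheel (potter's turntable) of metal, fixed and with its brake on, does not turn: round head 150 mm across, 12 mm thick, its top 65 mm above the table. Origin: centre of the underside, on the axis
- figurine: figurine to be checked: a ceramic bird standing loose about the middle of the wheel, 76 mm high, 72 mm across, pale belly up to 41 mm, above it a navy blue cone-shaped hood. Origin: centre of its underside, z up; it faces its own -x (orange beak and flower there), within about 32 degrees of world -x, roughly towards the robot
- flower (a point): middle of the white five-petalled flower with yellow centre, 22 mm across, on the sloping front of that hood: 21 mm in front (-x) of the figurine's axis, 56 mm above its underside. The point's z axis points squarely out of the painted surface: to the figurine's front and up, 45 degrees from vertical. Its y is the figurine's y
- orange_figurine: a bystander: figurine of the same size with an orange hood, standing on the table just beyond the wheel (+x side). Origin: centre of the underside
- paint_jar: a bystander: blue paint jar with black lid, 54 mm across, 50 mm high, standing beyond the dock (+x side). Origin: centre of the underside
- paint_bottle: a bystander: red paint bottle with white cap, 42 mm across, 115 mm high, standing beyond the dock (+x side), its axis at least 115 mm from the lamp's. Origin: centre of the underside
Things that resemble listed ones, but are neither listed nor needed, are in the scene too. What is shaped like the lamp but purple is not meant. There is more than one size of the wheel; the job needs the largest.

How it is judged (in metres and radians):
On the way, in this order (a step that is already met when the one before it is completed fails the run):
1. the lamp, held in the fingers, is drawn fully out of the dock's well (z of lamp in the frame of dock above 0.065 m and contact force between the fingers and lamp above 2 N and contact force between lamp and dock below 0.2 N), for 0.1 s.
2. the lamp lights the flower squarely and steadily for three seconds (x of flower in the frame of lamp between -0.015 and 0.015 m and y of flower in the frame of lamp between -0.015 and 0.015 m and z of flower in the frame of lamp between -0.09 and -0.035 m and angle between the z axis of lamp and the z axis of flower, either way round below 0.3 rad and height (world z) of lamp above 0.11 m and linear speed of lamp below 0.03 m/s and angular speed of lamp below 0.3 rad/s and contact force between the fingers and lamp above 2 N and contact force between lamp and dock below 0.2 N and contact force between lamp and wheel below 0.2 N and contact force between lamp and figurine below 0.2 N and contact force between lamp and orange_figurine below 0.2 N and contact force between lamp and paint_jar below 0.2 N and contact force between lamp and paint_bottle below 0.2 N), for 2.8 s.
At the end, for the whole second after the job is handed in: lamp held in the fingers, touching nothing else, at rest; flower within 15 mm of its axis on each side and 35 to 90 mm ahead of the lens, axis within 17 degrees of square to the flower; blue figurine upright within 10 mm of its place, the bystanders upright within 20 mm of theirs (all of step 2 and distance of figurine from where it was at the start of the episode below 0.01 m and angle between figurine's own z axis and vertical below 0.1 rad and distance of each of orange_figurine, paint_jar, paint_bottle from where it was at the start of the episode below 0.02 m and angle between each of orange_figurine, paint_jar, paint_bottle's own z axis and vertical below 0.2 rad); the arm keeps its last pose, push and grip.
It fails at once if the lens points level or upwards (lamp tipped over 80 degrees) (angle between lamp's own z axis and vertical above 1.4 rad).
It fails at once if the fresh figurine is touched or shifted (contact force between figurine and lamp above 0.5 N or contact force between figurine and the fingers above 0.5 N or contact force between figurine and the arm above 0.5 N or distance of figurine from where it was at the start of the episode above 0.01 m).
It fails at once if a bystander is shifted or knocked over (distance of any of orange_figurine, paint_jar, paint_bottle from where it was at the start of the episode above 0.02 m).
It also fails if it takes over 45 s, if anything falls off the work surface, if the arm or the gripper's body presses on something with over 40 N, if the wrist force passes 120 N, or if a joint passes its speed limit or range.

## Working session

There is one attempt and no reset: what is moved stays moved. The work goes in short steps, Python scripts to look and compute and a shell command to move; the robot and the scene stay as the last step left them, time stands still between calls to the robot, and variables do not carry over. Pictures are saved under pics/ and viewed, at most 10 in all, crops included, and the job is handed in when it is done.

```bash
ls; mkdir -p pics
cat > h.py <<'E'
import numpy as np, cv2
from cell import ctrl
def grab(name):
    c=ctrl.camera(name); return c
def cloud(c):
    im=c["pixels"]; d=c["range_z"]; h,w=d.shape
    f=h/2/np.tan(np.radians(c["vertical_fov"])/2)
    u,v=np.meshgrid(np.arange(w),np.arange(h))
    X=(u-c["cx"])/f*d; Y=-(v-c["cy"])/f*d
    P=np.stack([X,Y,-d,np.ones_like(d)],-1)@np.array(c["world_from_camera"]).T
    P=P[...,:3]; P[d<=0]=np.nan
    return P
E
python3 - <<'E'
from h import *
print(ctrl.state())
for n in("scene","side"):
    c=grab(n); np.save(f"{n}.npy",c,allow_pickle=True)
    cv2.imwrite(f"pics/{n}.png",c["pixels"][...,::-1])
    print(n,{k:v for k,v in c.items() if k not in("pixels","range_z")})
E
```

```text
pics
{'clock': 0.0, 'joints': array([ 9.39911537e-01,  2.45795917e-01,  1.55897764e+00, -5.04026750e-06,
        1.33867405e+00, -1.74059541e-01]), 'qvel': array([-8.04231477e-05,  7.26585311e-04, -7.57080328e-04, -3.87506077e-04,
        6.30319529e-04,  7.66939009e-04]), 'joint_torque': array([ 1.46665434e-04, -4.15837133e+01, -3.14601517e+01,  6.84971851e-02,
        3.32265731e-02, -1.42352233e-04]), 'eef_pos': array([286.33989996, 582.88425287, 204.37651913]), 'ee_rot': array([ 2.26430998e-01,  9.74026767e-01, -8.54324041e-04, -3.61029638e-04]), 'force': array([ 0.34369859, -0.52634544, -1.11354549]), 'wrist_torque': array([-0.00773617,  0.01758897,  0.01646544]), 'gripper_force': 0.0, 'opening': 93.93531982928417}
scene {'vertical_fov': 42.433566120844, 'cx': 258.44007452003575, 'cy': 190.57086976323683, 'world_from_camera': array([[ 6.17282924e-01, -4.82542795e-01,  6.21380916e-01,
         1.26852248e+03],
       [ 7.86577733e-01,  3.62425808e-01, -4.99943001e-01,
        -4.49555193e+02],
       [ 1.60394125e-02,  7.97370670e-01,  6.03276680e-01,
         6.97054018e+02],
       [ 0.00000000e+00,  0.00000000e+00,  0.00000000e+00,
         1.00000000e+00]])}
side {'vertical_fov': 51.198244530167315, 'cx': 262.4051113830495, 'cy': 186.812059131627, 'world_from_camera': array([[-9.90178696e-01,  1.12569325e-01, -8.29113773e-02,
         5.32422829e+02],
       [-1.39604986e-01, -7.64198720e-01,  6.29691007e-01,
         6.77551884e+02],
       [ 7.52312333e-03,  6.35081462e-01,  7.72408531e-01,
         8.46803053e+02],
       [ 0.00000000e+00,  0.00000000e+00,  0.00000000e+00,
         1.00000000e+00]])}
```

View pics/scene.png

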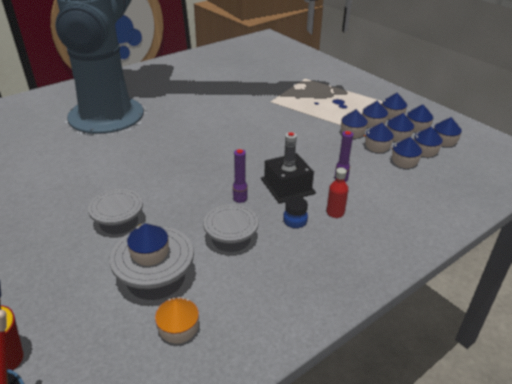

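View pics/side.png

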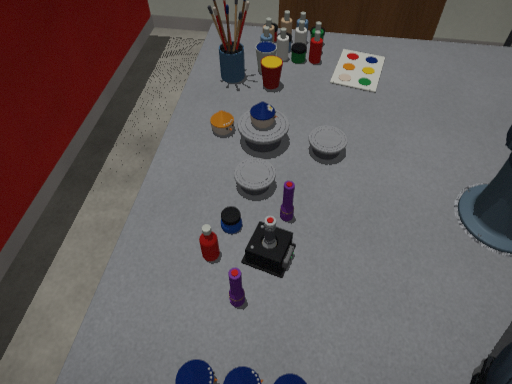

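The scene picture shows the lamp in the dock at (290,150–190), the wheel with the blue figurine at (150,245), the orange figurine at (178,318), the jar at (295,212) and the bottle at (338,195). The side picture shows the lamp's stub at (270,220), the figurine at (263,115) with the flower at about (270,107), and purple decoys at (288,200) and (237,287).

```bash
cat > m.py <<'E'
from h import *
import sys
for n in("scene","side"):
    c=np.load(f"{n}.npy",allow_pickle=True).item(); P=cloud(c); im=c["pixels"].astype(int)
    hsv=cv2.cvtColor(c["pixels"],cv2.COLOR_RGB2HSV)
    def box(u0,u1,v0,v1):
        m=np.zeros(P.shape[:2],bool); m[v0:v1,u0:u1]=1; return m&np.isfinite(P[...,2])
    def rep(name,m):
        q=P[m]; 
        if len(q): print(n,name,len(q),"mean",q.mean(0).round(1),"min",np.percentile(q,2,axis=0).round(1),"max",np.percentile(q,98,axis=0).round(1))
    z=P[...,2]; H,S,V=hsv[...,0],hsv[...,1],hsv[...,2]
    b={"scene":dict(lamp=(270,310,125,175),dock=(255,325,145,205),wheel=(105,200,215,300),org=(150,205,290,345),jar=(280,312,192,230),bot=(322,352,165,220),pur=(225,252,145,205),pur2=(335,356,128,180)),
       "side":dict(lamp=(255,285,212,250),dock=(240,300,215,280),wheel=(235,295,95,155),org=(205,238,105,140),jar=(217,245,204,236),bot=(197,222,222,265),pur=(278,298,178,225),pur2=(226,248,264,310))}[n]
    rep("lamp",box(*b["lamp"])&(z>75)&(z<150))
    rep("docktop",box(*b["dock"])&(abs(z-60)<4))
    m=box(*b["wheel"]); rep("wheeltop",m&(abs(z-65)<4))
    q=P[m&(abs(z-65)<4)][:,:2]; 
    o=cv2.minEnclosingCircle(q.astype(np.float32)); print(" circ",o)
    rep("fig",m&(z>75)); hood=m&(z>108)&(H>105)&(H<130)&(S>120); rep("hood",hood)
    # cone fit: r=(apex-z)
    from scipy.optimize import least_squares
    q=P[hood]; r=least_squares(lambda p:np.hypot(q[:,0]-p[0],q[:,1]-p[1])-(p[2]-q[:,2])*p[3],[*q[:,:2].mean(0),141,1],loss="soft_l1"); print(" cone",r.x.round(2),np.abs(r.fun).mean())
    q=P[m&(abs(z-90)<12)]; r=least_squares(lambda p:np.hypot(q[:,0]-p[0],q[:,1]-p[1])-p[2],[*q[:,:2].mean(0),35],loss="soft_l1"); print(" belly",r.x.round(1))
    fl=m&(z>105)&(V>150)&(S<90); rep("flowerwhite",fl); rep("flowyel",m&(z>105)&(H>18)&(H<35)&(S>100)); rep("beak",m&(z>80)&(H<18)&(S>150))
    for k in("org","jar","bot","pur","pur2"): rep(k,box(*b[k])&(z>20))
    q=P[box(*b["lamp"])&(z>75)&(z<110)]; r=least_squares(lambda p:np.hypot(q[:,0]-p[0],q[:,1]-p[1])-12.5,q[:,:2].mean(0),loss="soft_l1"); print(" lampaxis",r.x.round(1))
E
python3 m.py
```

```text
scene lamp 341 mean [585.1 186.9 114.6] min [571.3 178.9  76.1] max [592.6 199.8 145.3]
scene docktop 699 mean [585.3 186.5  59.9] min [535.3 145.8  56.6] max [625.9 236.   63.1]
scene wheeltop 2573 mean [ 667.8 -203.    65.1] min [ 590.  -265.5   62.2] max [ 720.1 -127.8   67.4]
 circ ((672.456298828125, -201.7317352294922), 98.57302856445312)
scene fig 1370 mean [ 667.8 -207.4  109.6] min [ 635.2 -234.8   78.8] max [ 686.2 -171.6  135.9]
scene hood 752 mean [ 664.2 -206.3  119.2] min [ 637.5 -231.8  108.3] max [ 683.2 -175.3  136.3]
 cone [ 651.4  -200.31  142.33    0.97] 1.334129324657289
 belly [ 650.7 -200.1   35.2]
scene org 1497 mean [ 790.4 -228.4   48.5] min [ 753.3 -256.5   22.8] max [ 812.5 -193.2   71.3]
scene jar 528 mean [688.7 118.3  40.9] min [660.  100.3  20.8] max [708.  146.2  51.9]
scene bot 756 mean [715.6 215.1  63.6] min [632.5 192.2  22.2] max [737.  319.8 115. ]
scene pur 595 mean [557.   69.1  76.5] min [542.   58.6  22.3] max [566.9  85.  129.4]
scene pur2 613 mean [642.  306.9  82.9] min [504.  203.7  23. ] max [725.5 474.  129.3]
 lampaxis [578.9 193. ]
s
[... 677 characters left out ...]
1.1 -192.8  123. ] max [ 631.1 -192.8  123. ]
side flowyel 2 mean [ 629.2 -199.8  122.8] min [ 629.1 -200.2  121.4] max [ 629.3 -199.5  124.3]
side beak 1 mean [ 614.5 -202.9   91.3] min [ 614.5 -202.9   91.3] max [ 614.5 -202.9   91.3]
side org 421 mean [ 772.8 -207.2   47.8] min [ 743.6 -237.2   22.5] max [ 807.5 -187.7   71.8]
side jar 408 mean [681.9 129.8  43.5] min [660.1 102.1  21.2] max [705.8 147.3  53.4]
side bot 494 mean [713.1 221.6  71.2] min [696.6 203.4  22. ] max [733.  232.8 116.5]
side pur 395 mean [549.1  82.7  80.8] min [534.6  67.5  23.2] max [563.8  90.5 131.1]
side pur2 463 mean [631.7 323.5  83.8] min [618.3 306.8  23.4] max [646.4 332.4 131.1]
 lampaxis [579.7 191.3]
```

```bash
cat > plan.py <<'E'
from h import *
from scipy.spatial.transform import Rotation as R
def now():
    s=ctrl.state(); return s["eef_pos"],R.from_quat(s["ee_rot"]),s
def Rt(n,yaw0=None):
    """tool frame with z=-n and y horizontal (roughly +y)"""
    z=-np.array(n,float); z/=np.linalg.norm(z)
    x=np.cross([0,1.,0],z); x/=np.linalg.norm(x); return R.from_matrix(np.c_[x,np.cross(z,x),z])
def goto(p,Rg=None,step=.04,ang=7.0):
    """shift first (tool axes), then turn in place"""
    p0,R0,_=now(); d=R0.inv().apply(np.array(p)-p0)/1000
    n=int(np.ceil(np.linalg.norm(d)/step)); print("shift",d.round(4),"rows",n,"each",(d/max(n,1)).round(4))
    if Rg is not None:
        r=(R0.inv()*Rg).as_rotvec(degrees=True); k=int(np.ceil(np.linalg.norm(r)/ang)); print("turn",r.round(2),"rows",k,"each",(r/max(k,1)).round(2))
E
python3 -c "
from plan import *
goto([500,-200,260],Rt([-1,0,1]))
print(Rt([-1,0,1]).as_matrix().round(2))"
```

```text
shift [-0.537  -0.6085 -0.0547] rows 21 each [-0.0256 -0.029  -0.0026]
turn [-10.36 -44.24 -24.77] rows 8 each [-1.3  -5.53 -3.1 ]
[[-0.71  0.    0.71]
 [ 0.    1.    0.  ]
 [-0.71  0.   -0.71]]
```

```bash
python3 -m handwheel '{"fingers":[1,1,1,1,1,1,1,1,1,1,1,1,1,1,1,1,1,1,1,1],"xyz":[[-0.0268,-0.0304,-0.0027],[-0.0268,-0.0304,-0.0027],[-0.0268,-0.0304,-0.0027],[-0.0268,-0.0304,-0.0027],[-0.0268,-0.0304,-0.0027],[-0.0268,-0.0304,-0.0027],[-0.0268,-0.0304,-0.0027],[-0.0268,-0.0304,-0.0027],[-0.0268,-0.0304,-0.0027],[-0.0268,-0.0304,-0.0027],[-0.0268,-0.0304,-0.0027],[-0.0268,-0.0304,-0.0027],[-0.0268,-0.0304,-0.0027],[-0.0268,-0.0304,-0.0027],[-0.0268,-0.0304,-0.0027],[-0.0268,-0.0304,-0.0027],[-0.0268,-0.0304,-0.0027],[-0.0268,-0.0304,-0.0027],[-0.0268,-0.0304,-0.0027],[-0.0268,-0.0304,-0.0027]],"rot":[[0,0,0],[0,0,0],[0,0,0],[0,0,0],[0,0,0],[0,0,0],[0,0,0],[0,0,0],[0,0,0],[0,0,0],[0,0,0],[0,0,0],[0,0,0],[0,0,0],[0,0,0],[0,0,0],[0,0,0],[0,0,0],[0,0,0],[0,0,0]]}' 40
python3 -m handwheel '{"fingers":[1,1,1,1,1,1,1,1,1],"xyz":[[0,0,0],[0,0,0],[0,0,0],[0,0,0],[0,0,0],[0,0,0],[0,0,0],[0,0,0],[0,0,0]],"rot":[[-1.3,-5.53,-3.1],[-1.3,-5.53,-3.1],[-1.3,-5.53,-3.1],[-1.3,-5.53,-3.1],[-1.3,-5.53,-3.1],[-1.3,-5.53,-3.1],[-1.3,-5.53,-3.1],[-1.3,-5.53,-3.1],[0,0,0]]}'
python3 -c "
from plan import *
p,r,s=now(); print(s['joints'].round(2)); print(r.as_matrix().round(2))
c=grab('wrist'); np.save('wrist.npy',c,allow_pickle=True); cv2.imwrite('pics/w1.png',c['pixels'][...,::-1]); print({k:v for k,v in c.items() if k not in('pixels','range_z')})
goto([539,-200,212],Rt([-1,0,1]))
"
```

```text
clock: 1.77
eef_pos: [499.4, -200.7, 259.2]
ee_rot: [0.227, 0.974, 0.0, -0.0]
force: [0.4, 0.2, -0.2]
opening: 94.3
gripper_force: 0.0
clock: 2.52
eef_pos: [500.8, -191.6, 261.5]
ee_rot: [0.008, 0.926, 0.001, 0.378]
force: [0.7, -1.2, -0.7]
opening: 94.1
gripper_force: 0.0
[-0.88 -0.5   2.28  0.72  0.95 -2.74]
[[-0.71  0.01  0.7 ]
 [ 0.02  1.   -0.  ]
 [-0.7   0.01 -0.71]]
{'vertical_fov': 65.70646984690485, 'cx': 254.73940922457126, 'cy': 186.20726359019565, 'world_from_camera': array([[ 1.47184926e-02, -5.29500401e-01, -8.48181992e-01,
         3.28205384e+02],
       [ 9.99857967e-01,  1.47594594e-02,  8.13653500e-03,
        -1.89929766e+02],
       [ 8.21040911e-03, -8.48181280e-01,  5.29642432e-01,
         3.42532449e+02],
       [ 0.00000000e+00,  0.00000000e+00,  0.00000000e+00,
         1.00000000e+00]])}
shift [ 0.0086 -0.0075  0.0626] rows 2 each [ 0.0043 -0.0037  0.0313]
turn [-0.31 -0.65 -0.5 ] rows 1 each [-0.31 -0.65 -0.5 ]
```

View pics/w1.png

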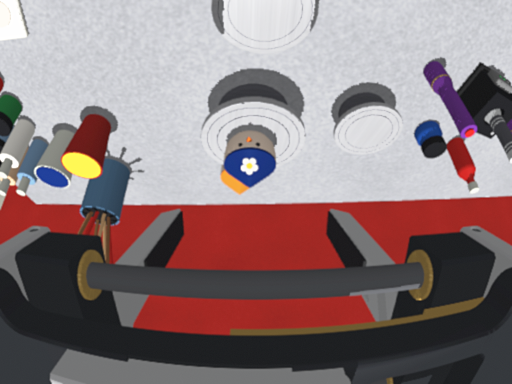

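The wrist picture shows the flower at about (249,166), the beak at (248,140), the wheel head around (252,135) and the orange figurine behind at (235,183). Joint 6 has hit its limit, so I'll grasp with the half-turned yaw.

```bash
cat > fl.py <<'E'
from plan import *
def wcloud(c):
    d=c["range_z"]; h,w=d.shape; f=h/2/np.tan(np.radians(c["vertical_fov"])/2)
    u,v=np.meshgrid(np.arange(w),np.arange(h)); x=u-c["cx"]; y=v-c["cy"]; r=np.hypot(x,y)+1e-9; t=np.tan(r/f)
    P=np.stack([d*t*x/r,-d*t*y/r,-d,np.ones_like(d)],-1)@np.array(c["world_from_camera"]).T; P=P[...,:3]; P[d<=0]=np.nan; return P
if __name__=="__main__":
    c=np.load("wrist.npy",allow_pickle=True).item(); P=wcloud(c)
    hsv=cv2.cvtColor(c["pixels"],cv2.COLOR_RGB2HSV); H,S,V=[hsv[...,i].astype(int) for i in range(3)]
    m=np.zeros(H.shape,bool); m[125:195,215:285]=1
    z=P[...,2]
    hood=m&(H>105)&(H<130)&(S>120)&(z>100)
    hm=cv2.morphologyEx(hood.astype(np.uint8),cv2.MORPH_CLOSE,np.ones((15,15)))>0
    for nme,k in dict(white=hm&(z>108)&(S<90)&(V>120),yel=m&(H>18)&(H<35)&(S>100)&(z>108),beak=m&(H<18)&(S>130)&(z>78)&(z<108)&(P[...,0]<640)).items():
        q=P[k]; vv,uu=np.where(k)
        if len(q): print(nme,len(q),q.mean(0).round(1),uu.mean().round(1),vv.mean().round(1))
    from scipy.optimize import least_squares
    q=P[hood]; r=least_squares(lambda p:np.hypot(q[:,0]-p[0],q[:,1]-p[1])-(p[2]-q[:,2])*p[3],[651,-201,141,1],loss="soft_l1"); print("cone",r.x.round(2))
    q=P[m&(abs(z-90)<12)&(P[...,0]<700)]; r=least_squares(lambda p:np.hypot(q[:,0]-p[0],q[:,1]-p[1])-35.5,[651,-201],loss="soft_l1"); print("belly",r.x.round(1))
    P2=P[60:165,200:305].reshape(-1,3); q=P2[abs(P2[:,2]-65)<4]; print("wheel",q.min(0),q.max(0))
E
python3 fl.py
```

```text
white 216 [ 632.1 -200.1  121.9] 248.8 165.5
yel 23 [ 630.6 -199.7  122.7] 249.0 165.4
beak 20 [ 614.7 -200.    93.1] 248.5 139.3
cone [ 653.21 -200.21  143.15    0.98]
belly [ 653.2 -200.3]
wheel [ 574.63573657 -269.2705885    61.01096291] [ 707.79672605 -121.54863056   68.6819799 ]
```

```bash
python3 -m handwheel '{"fingers":[1,1,1,1,1,1,1,1],"xyz":[[0,0,0],[0,0,0],[0,0,0],[0,0,0],[0,0,0],[0,0,0],[0,0,0],[0,0,0]],"rot":[[0,6.4,0],[0,6.4,0],[0,6.4,0],[0,6.4,0],[0,6.4,0],[0,6.4,0],[0,6.4,0],[0,0,0]]}'
python3 -m handwheel '{"fingers":[1,1,1,1,1,1,1,1,1,1,1,1,1],"xyz":[[0,0,0],[0,0,0],[0,0,0],[0,0,0],[0,0,0],[0,0,0],[0,0,0],[0,0,0],[0,0,0],[0,0,0],[0,0,0],[0,0,0],[0,0,0]],"rot":[[0,0,7],[0,0,7],[0,0,7],[0,0,7],[0,0,7],[0,0,7],[0,0,7],[0,0,7],[0,0,7],[0,0,7],[0,0,7],[0,0,7],[0,0,7]]}'
python3 -m handwheel '{"fingers":[1,1,1,1,1,1,1,1,1,1,1,1,1],"xyz":[[0,0,0],[0,0,0],[0,0,0],[0,0,0],[0,0,0],[0,0,0],[0,0,0],[0,0,0],[0,0,0],[0,0,0],[0,0,0],[0,0,0],[0,0,0]],"rot":[[0,0,7],[0,0,7],[0,0,7],[0,0,7],[0,0,7],[0,0,7],[0,0,7],[0,0,7],[0,0,7],[0,0,7],[0,0,7],[0,0,7],[0,0,0]]}'
cat > dn.py <<'E'
from plan import *
import sys
p,r,s=now(); print(s['joints'].round(2),p.round(1)); print(r.as_matrix().round(3))
G=R.from_matrix(np.c_[[1,0,0],[0,-1,0],[0,0,-1.]])
goto([float(a) for a in sys.argv[1:4]],G)
E
python3 dn.py 579.5 192.5 215
```

```text
clock: 3.23
eef_pos: [505.9, -192.8, 264.6]
ee_rot: [0.002, 1.0, 0.0, -0.004]
force: [0.7, 0.6, 0.2]
opening: 94.3
gripper_force: 0.0
clock: 4.32
eef_pos: [502.8, -192.7, 264.9]
ee_rot: [0.718, 0.696, -0.001, -0.001]
force: [0.3, 0.7, 0.1]
opening: 93.8
gripper_force: 0.0
clock: 5.4
eef_pos: [502.8, -192.7, 264.9]
ee_rot: [0.999, 0.039, -0.002, -0.0]
force: [0.0, 0.0, -0.9]
opening: 94.3
gripper_force: 0.0
[-0.58 -0.06  1.78 -0.    1.43  0.92] [ 502.8 -192.7  264.9]
[[ 0.997  0.077 -0.003]
 [ 0.077 -0.997  0.001]
 [-0.003 -0.001 -1.   ]]
shift [ 0.1064 -0.378   0.0499] rows 10 each [ 0.0106 -0.0378  0.005 ]
turn [-0.05  0.2   4.44] rows 1 each [-0.05  0.2   4.44]
```

```bash
python3 -m handwheel '{"fingers":[1,1,1,1,1,1,1,1,1,1,1,1,1],"xyz":[[0.0106,-0.0378,0.005],[0.0106,-0.0378,0.005],[0.0106,-0.0378,0.005],[0.0106,-0.0378,0.005],[0.0106,-0.0378,0.005],[0.0106,-0.0378,0.005],[0.0106,-0.0378,0.005],[0.0106,-0.0378,0.005],[0.0106,-0.0378,0.005],[0.0106,-0.0378,0.005],[0,0,0],[0,0,0],[0,0,0]],"rot":[[0,0,0],[0,0,0],[0,0,0],[0,0,0],[0,0,0],[0,0,0],[0,0,0],[0,0,0],[0,0,0],[0,0,0],[0,0,4.4],[0,0,0],[0,0,0]]}'
python3 dn.py 579.5 192.5 87
python3 - <<'E'
from fl import *
c=grab("wrist"); cv2.imwrite('pics/w2.png',c['pixels'][...,::-1])
P=wcloud(c); z=P[...,2]
m=(z>66)&(z<155)&(np.hypot(P[...,0]-579.5,P[...,1]-192.5)<30)
from scipy.optimize import least_squares
q=P[m]; print(len(q),q.mean(0),q[:,2].max())
for a,b in((66,128),(100,128),(66,100)):
    k=q[(q[:,2]>a)&(q[:,2]<b)]
    if len(k)>10: r=least_squares(lambda p:np.hypot(k[:,0]-p[0],k[:,1]-p[1])-12.5,[579,192],loss="soft_l1"); print(a,b,len(k),r.x.round(1))
k=q[q[:,2]>137]; print("top",k.mean(0))
E
```

```text
clock: 6.48
eef_pos: [578.9, 192.8, 215.2]
ee_rot: [1.0, 0.003, -0.002, -0.001]
force: [0.7, -0.9, -1.5]
opening: 94.3
gripper_force: 0.0
[0.13 0.15 1.65 0.   1.35 1.7 ] [578.9 192.8 215.2]
[[ 1.     0.006 -0.004]
 [ 0.006 -1.     0.002]
 [-0.004 -0.002 -1.   ]]
shift [0.0011 0.0006 0.1282] rows 4 each [0.0003 0.0001 0.032 ]
turn [-0.12  0.24  0.34] rows 1 each [-0.12  0.24  0.34]
954 [584.70965261 193.56118341 131.45002013] 146.84927869486134
66 128 250 [580.9 193.6]
100 128 130 [580.9 193.6]
66 100 120 [580.9 193.6]
top [581.80377736 193.56415726 143.04568367]
```

View pics/w2.png

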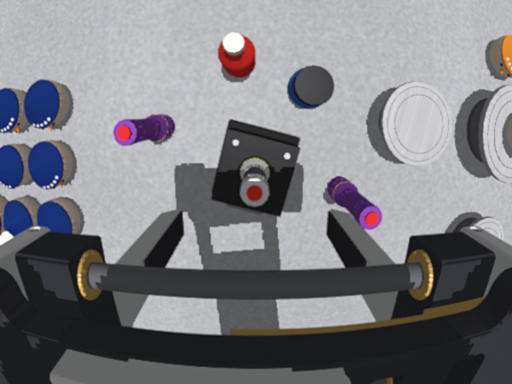

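The wrist picture shows the lamp's red stub at (254,193), in the dock midway between the fingers, with the bottle at (236,50) and the jar at (312,88) well clear. The axis measures (580.5,193), which agrees with the other cameras.

```bash
python3 -m handwheel '{"fingers":[1,1,1,1,1,1,1],"xyz":[[0.0012,0,0.025],[0,0,0.025],[0,0,0.025],[0,0,0.025],[0,0,0.018],[0,0,0.01],[0,0,0]],"rot":[[0,0,0],[0,0,0],[0,0,0],[0,0,0],[0,0,0],[0,0,0],[0,0,0]]}'
python3 -m handwheel '{"fingers":[0,0,0,0,0,0,0,0,0,0,0,0],"xyz":[[0,0,0],[0,0,0],[0,0,0],[0,0,0],[0,0,0],[0,0,0],[0,0,0],[0,0,0],[0,0,0],[0,0,0],[0,0,0],[0,0,0]],"rot":[[0,0,0],[0,0,0],[0,0,0],[0,0,0],[0,0,0],[0,0,0],[0,0,0],[0,0,0],[0,0,0],[0,0,0],[0,0,0],[0,0,0]]}' 40
```

```text
clock: 7.12
eef_pos: [578.0, 191.7, 84.9]
ee_rot: [1.0, 0.0, -0.004, -0.001]
force: [-0.1, 1.0, -0.8]
opening: 94.0
gripper_force: 0.0
clock: 8.12
eef_pos: [579.4, 193.1, 87.0]
ee_rot: [1.0, 0.0, -0.003, -0.001]
force: [0.4, 0.4, -0.3]
opening: 25.0
gripper_force: 40.0
```

```bash
python3 -m handwheel '{"fingers":[0,0,0,0,0,0,0,0,0,0,0,0],"xyz":[[0,0,-0.008],[0,0,-0.012],[0,0,-0.016],[0,0,-0.016],[0,0,-0.016],[0,0,-0.018],[0,0,-0.02],[0,0,-0.025],[0,0,-0.025],[0,0,-0.025],[0,0,-0.015],[0,0,0]],"rot":[[0,0,0],[0,0,0],[0,0,0],[0,0,0],[0,0,0],[0,0,0],[0,0,0],[0,0,0],[0,0,0],[0,0,0],[0,0,0],[0,0,0]]}'
python3 dn.py 480 -200 290
```

```text
clock: 9.12
eef_pos: [582.5, 192.9, 289.2]
ee_rot: [1.0, 0.0, 0.002, -0.002]
force: [1.0, -0.6, -0.6]
opening: 25.4
gripper_force: 40.0
[0.13 0.1  1.57 0.   1.47 1.7 ] [582.5 192.9 289.2]
[[ 1.     0.001  0.004]
 [ 0.001 -1.     0.004]
 [ 0.004 -0.004 -1.   ]]
shift [-0.1027  0.3929 -0.0027] rows 11 each [-0.0093  0.0357 -0.0002]
turn [-0.21 -0.25  0.04] rows 1 each [-0.21 -0.25  0.04]
```

```bash
python3 -m handwheel '{"fingers":[0,0,0,0,0,0,0,0,0,0,0,0,0,0],"xyz":[[-0.004,0.018,0],[-0.0093,0.0345,0],[-0.0093,0.0345,0],[-0.0093,0.0345,0],[-0.0093,0.0345,0],[-0.0093,0.0345,0],[-0.0093,0.0345,0],[-0.0093,0.0345,0],[-0.0093,0.0345,0],[-0.0093,0.0345,0],[-0.0093,0.0345,0],[-0.0057,0.022,0],[-0.002,0.008,0],[0,0,0]],"rot":[[0,0,0],[0,0,0],[0,0,0],[0,0,0],[0,0,0],[0,0,0],[0,0,0],[0,0,0],[0,0,0],[0,0,0],[0,0,0],[0,0,0],[0,0,0],[0,0,0]]}'
python3 -m handwheel '{"fingers":[0,0,0,0,0,0,0,0,0,0,0,0],"xyz":[[0,0,0],[0,0,0],[0,0,0],[0,0,0],[0,0,0],[0,0,0],[0,0,0],[0,0,0],[0,0,0],[0,0,0],[0,0,0],[0,0,0]],"rot":[[0,3,0],[0,5,0],[0,5,0],[0,5,0],[0,5,0],[0,5,0],[0,5,0],[0,5,0],[0,5,0],[0,2,0],[0,0,0],[0,0,0]]}'
cat > fin.py <<'E'
from fl import *
p,r,s=now(); print(s['joints'].round(2),p.round(1)); print(r.as_matrix().round(3))
G=R.from_matrix(np.c_[[.7071,0,.7071],[0,-1,0],[.7071,0,-.7071]])
F=np.array([630.5,-200,121.5]); n=np.array([-.7071,0,.7071])
goto(F+n*(60+72),G)
E
python3 fin.py
```

```text
clock: 10.28
eef_pos: [475.2, -201.6, 281.9]
ee_rot: [1.0, -0.001, -0.003, -0.002]
force: [0.2, 0.2, -1.2]
opening: 25.1
gripper_force: 40.0
clock: 11.28
eef_pos: [476.0, -199.4, 282.2]
ee_rot: [0.925, 0.0, 0.38, -0.002]
force: [-0.2, -0.2, -1.2]
opening: 24.8
gripper_force: 40.0
[-0.96 -0.58  2.29  0.73  1.05  0.37] [ 476.  -199.4  282.2]
[[ 0.711  0.002  0.703]
 [-0.001 -1.     0.004]
 [ 0.703 -0.003 -0.711]]
shift [-0.0038  0.001   0.0909] rows 3 each [-0.0013  0.0003  0.0303]
turn [-0.2   0.35 -0.06] rows 1 each [-0.2   0.35 -0.06]
```

```bash
python3 -m handwheel '{"fingers":[0,0,0,0,0,0,0,0,0,0],"xyz":[[-0.002,0.001,0.008],[-0.002,0,0.012],[0,0,0.015],[0,0,0.015],[0,0,0.015],[0,0,0.012],[0,0,0.009],[0,0,0.004],[0,0,0],[0,0,0]],"rot":[[0,0,0],[0,0,0],[0,0,0],[0,0,0],[0,0,0],[0,0,0],[0,0,0],[0,0,0],[0,0,0],[0,0,0]]}'
python3 fin.py
python3 - <<'E'
from h import *
a=[]
for n in("side","wrist"):
    c=grab(n); np.save(n+"2.npy",c,allow_pickle=True); im=c["pixels"][...,::-1]
    im=im[70:200,190:350] if n=="side" else im[90:270,150:370]
    a.append(cv2.resize(im,(400,330),interpolation=cv2.INTER_CUBIC))
cv2.imwrite("pics/f1.png",np.hstack(a))
E
```

```text
clock: 12.12
eef_pos: [536.9, -200.9, 215.9]
ee_rot: [0.925, 0.0, 0.38, -0.002]
force: [1.0, 0.2, -2.0]
opening: 25.0
gripper_force: 40.0
[-0.82 -0.32  2.24  0.8   0.81  0.3 ] [ 536.9 -200.9  215.9]
[[ 0.711  0.002  0.703]
 [-0.001 -1.     0.003]
 [ 0.703 -0.003 -0.711]]
shift [-0.0006 -0.0009  0.0009] rows 1 each [-0.0006 -0.0009  0.0009]
turn [-0.18  0.3  -0.03] rows 1 each [-0.18  0.3  -0.03]
```

View pics/f1.png

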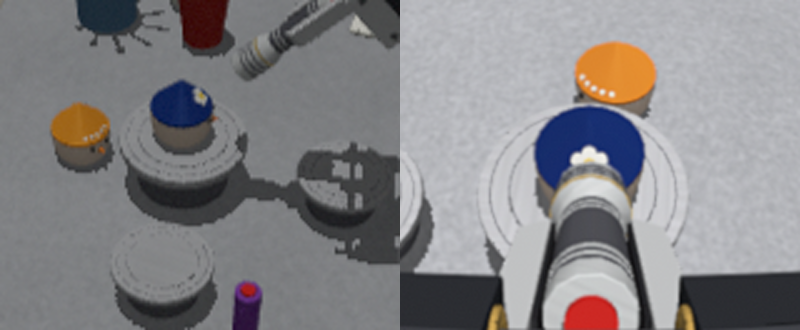

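The left half (side camera) shows the lamp tilted down with its head at (255,60), facing the flower at (200,97) across a gap. The right half (wrist camera) shows the lamp in line with the flower at (590,157). I'll check the lamp's axis with a cylinder fit.

```bash
cat > ax.py <<'E'
from fl import *
from scipy.optimize import least_squares
p,r,s=now(); F=np.array([630.5,-200,121.5])
d0=r.as_matrix()[:,2]; l0=p+72*d0
Q=[]
for n,f in(("side",cloud),("wrist",wcloud)):
    c=np.load(n+"2.npy",allow_pickle=True).item(); P=f(c).reshape(-1,3); P=P[np.isfinite(P[:,0])]
    t=(P-l0)@d0; rad=np.linalg.norm(P-l0-np.outer(t,d0),axis=1)
    k=(t>-34)&(t<8)&(rad<26); q=P[k]; print(n,len(q),"tmax",np.percentile(t[k],98))
    def fn(a,q=q):
        d=d0+a[2]*r.as_matrix()[:,0]+a[3]*r.as_matrix()[:,1]; d/=np.linalg.norm(d); o=p+a[0]*r.as_matrix()[:,0]+a[1]*r.as_matrix()[:,1]
        w=q-o; return np.r_[np.linalg.norm(w-np.outer(w@d,d),axis=1)-17,20*a[2:]]
    a=least_squares(fn,[0,0,0,0],loss="soft_l1",f_scale=2).x; print(a.round(3))
print("flower rel nominal axis (tool x,y,z from TCP)",r.inv().apply(F-p).round(1))
E
python3 ax.py
```

```text
side 142 tmax -2.2890878546617093
[-0.555  1.589 -0.009  0.006]
wrist 280 tmax -1.6823759572312824
[ 0.685 -0.369 -0.021  0.001]
flower rel nominal axis (tool x,y,z from TCP) [ -0.3  -1.1 133.5]
```

The lamp axis is within 2 mm and 0.02 rad of nominal, with the flower about 62 mm ahead of the lens. I'll hold here.

```bash
Z='[0,0,0]'
python3 -m handwheel '{"fingers":[0,0,0,0,0,0,0,0,0,0,0,0,0,0,0,0,0,0,0,0],"xyz":[[0,0,0],[0,0,0],[0,0,0],[0,0,0],[0,0,0],[0,0,0],[0,0,0],[0,0,0],[0,0,0],[0,0,0],[0,0,0],[0,0,0],[0,0,0],[0,0,0],[0,0,0],[0,0,0],[0,0,0],[0,0,0],[0,0,0],[0,0,0]],"rot":[[0,0,0],[0,0,0],[0,0,0],[0,0,0],[0,0,0],[0,0,0],[0,0,0],[0,0,0],[0,0,0],[0,0,0],[0,0,0],[0,0,0],[0,0,0],[0,0,0],[0,0,0],[0,0,0],[0,0,0],[0,0,0],[0,0,0],[0,0,0]]}'
python3 -m handwheel '{"fingers":[0,0,0,0,0,0,0,0,0,0,0,0,0,0,0,0,0,0,0,0],"xyz":[[0,0,0],[0,0,0],[0,0,0],[0,0,0],[0,0,0],[0,0,0],[0,0,0],[0,0,0],[0,0,0],[0,0,0],[0,0,0],[0,0,0],[0,0,0],[0,0,0],[0,0,0],[0,0,0],[0,0,0],[0,0,0],[0,0,0],[0,0,0]],"rot":[[0,0,0],[0,0,0],[0,0,0],[0,0,0],[0,0,0],[0,0,0],[0,0,0],[0,0,0],[0,0,0],[0,0,0],[0,0,0],[0,0,0],[0,0,0],[0,0,0],[0,0,0],[0,0,0],[0,0,0],[0,0,0],[0,0,0],[0,0,0]]}'
python3 -m handwheel '{"fingers":[0,0,0,0,0,0,0,0,0,0,0,0],"xyz":[[0,0,0],[0,0,0],[0,0,0],[0,0,0],[0,0,0],[0,0,0],[0,0,0],[0,0,0],[0,0,0],[0,0,0],[0,0,0],[0,0,0]],"rot":[[0,0,0],[0,0,0],[0,0,0],[0,0,0],[0,0,0],[0,0,0],[0,0,0],[0,0,0],[0,0,0],[0,0,0],[0,0,0],[0,0,0]]}'
python3 -c "
from h import *
for n in('side','wrist'): np.save(n+'2.npy',grab(n),allow_pickle=True)"
python3 ax.py; python3 -c "
from cell import ctrl
print(ctrl.close_job())"
```

```text
clock: 13.88
eef_pos: [536.5, -201.2, 215.9]
ee_rot: [0.925, -0.0, 0.38, -0.001]
force: [1.2, 0.2, -1.8]
opening: 24.9
gripper_force: 40.0
clock: 15.55
eef_pos: [536.5, -201.2, 215.9]
ee_rot: [0.925, -0.0, 0.38, -0.001]
force: [0.7, -0.6, -1.5]
opening: 24.7
gripper_force: 40.0
clock: 16.55
eef_pos: [536.5, -201.3, 215.9]
ee_rot: [0.925, -0.0, 0.38, -0.001]
force: [-0.9, 0.3, -2.0]
opening: 25.1
gripper_force: 40.0
side 142 tmax -1.94293086623925
[ 0.852 -0.006 -0.034  0.041]
wrist 277 tmax -1.6142976371964661
[ 0.791 -0.125 -0.022  0.   ]
flower rel nominal axis (tool x,y,z from TCP) [  0.4  -0.9 133.2]
the job is handed in; nothing more can be done
None
```

I drew the lamp out of its dock, held it square to the flower from about 62 mm for over four seconds, and handed the job in with the lamp still gripped in the air; the hand-in gave no verdict.

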